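Find the hidden release of the medicine drawer and draw the drawer open

TASK

Open the child-safe medicine drawer: the low white box with an oak top and no handle. Feel along the sunken flat panel in its top for the unmarked flush release and press it in until the catch lets go and the drawer springs part-way out, without stabbing at it; then hook a fingertip behind the drawer's front and draw the drawer out to its stop, and leave it standing open. Do not pinch the drawer's front, do not lift anything, and leave the pen, the tea light and the other things where they stand.

Things in the scene. Friction and masses are not known exactly. Their poses are not given: they have to be found in the camera images.
- unit: Medicine drawer unit: white box, oak top, fixed to the worktop, 160 deep (its x, -90 to 70 mm) x 270 wide (its y, +-135) x 86 mm high. Origin: on its underside; x points from the drawer front to the back, z up. The drawer comes out to -x; its front, 14 mm thick, 266 wide, lies outside the box at x = -91 to -105 mm when shut. A pen and a tea light lie on the rear of the top (x = 41 mm).
- panel_mid (a point): Middle of the 84 (unit x) by 156 mm (unit y) opening in the front half of the unit's top, at unit x = -30, y = 0, on the surface of the flat white panel that is its floor: z = 82 mm, 4 mm below the frame around it. The panel is rigid. The release lies somewhere in it, its centre on the opening's centre line, 0 to 35 mm from this point along the unit's +y or -y, new each time.
- release (a joint): How far the release is pressed in (m), straight down: 0 at rest, 0.007 fully in. It is a square white button, 45 mm wide, in a 46 mm hole, its top 1.5 mm below the panel, of the same white and unmarked: found by touch (it gives) or by its faint outline. Sprung: about 1 N at first, 4 N fully in; comes up when let go. At 4 mm its hook frees the drawer.
- drawer (a joint): How far the drawer is out (m), along the unit's -x: 0 shut and latched, 0.055 to 0.065 once a spring plunger has pushed it out (in under a second), 0.095 at its stop. Beyond that it slides with a drag of about 1 N and stays where it is left.
- drawer_edge (a point): Middle of the top edge of the drawer front's inside face, 80 mm above the worktop, at unit x = -91 mm when shut; moves with the drawer. The face looks to the unit's +x. Behind it is the tray, floor at z = 18 mm, 214 mm wide inside, open above as far as the unit's front edge (unit x = -90 mm): a gap of about 54 mm for a fingertip once sprung out. Tips 20 to 30 mm below this edge will do.
- blister_strip: A tablet strip, 42 x 95 x 5 mm, that lies flat in the drawer, in its rear half, and comes out with it. Origin: its middle. Leave it in the drawer.
- spice_tall: A spice jar with a white cap, 47 mm across, 108 mm high, on the worktop behind the unit, towards the back wall. Its origin is the centre of its underside, z up. Leave it alone.
- spice_small: A spice jar with a dark cap, 41 mm across, 105 mm high, on the worktop behind the unit, towards the back wall. Its origin is the centre of its underside, z up. Leave it alone.
- mug: A spotted white mug, 82 mm across, 91 mm high, on the worktop left of the unit. Its origin is on its underside. Leave it alone.
- lemon: A lemon, 72 x 57 x 58 mm, on the worktop left of the unit. Its origin is the centre of its underside, z up. Leave it alone.
- garlic: A bulb of garlic, 53 mm, on the worktop left of the unit. Its origin is the centre of its underside, z up. Leave it alone.
- peeler: A peeler, 170 x 25 x 18 mm, on the worktop left of the unit. Its origin is the centre of its underside, z up. Leave it alone.
- mug_tree: The mug tree, fixed, 0.36 m high, with a round foot 145 mm across; its two mugs, 0.15 to 0.25 m up, reach about 0.12 m to its left and right. It stands left of the unit, between it and the robot's starting place: pass in front of it (nearer the robot). Origin: the centre of its foot.
- pen: A pen, 11 x 145 x 9 mm, lying on the rear of the unit's top, along the unit's y. Origin: centre of its underside. Leave it alone.
- tea_light: A tea light in a tin cup, 38 mm across, 15 mm high, on the rear of the unit's top. Origin: centre of its underside. Leave it alone.

How it is judged:
On the way, in this order (a step that is already met when the one before it is completed fails the run):
1. the release is pressed in (3 mm or more) (value of joint release above 0.003 m), for 0.02 s.
2. the drawer has sprung out (45 mm or more) (value of joint drawer above 0.045 m), for 0.1 s.
At the end, for the whole second after the job is handed in: The drawer stands still, drawn out to within 8 mm of its stop (more than 87 mm out), the release is up again (less than 2 mm in), and the tablet strip still lies in the drawer (value of joint drawer above 0.087 m and value of joint release below 0.002 m and velocity of joint drawer between -0.01 and 0.01 m/s and height (world z) of blister_strip below 0.05 m); the robot touches nothing.
It fails at once if the release or anything else is stabbed at: the fingers push with more than 60 N (contact force between the fingers and anything else above 60 N).
It fails at once if the drawer's front is pinched: the fingers press on both its outside and its inside (contact force between the fingers and drawer_front_outside above 4 N and contact force between the fingers and drawer_front_inside above 4 N).
It fails at once if the tablet strip is lifted out of the drawer (height (world z) of blister_strip above 0.06 m).
It fails at once if the pen, the tea light, a jar, the mug, the lemon, the garlic or the peeler is moved more than 20 mm (distance of any of pen, tea_light, spice_tall, spice_small, mug, lemon, garlic, peeler from where it was at the start of the episode above 0.02 m).
It also fails if it takes over 51 s, if anything falls off the work surface, if the arm or the gripper's body presses on something with over 40 N, if the wrist force passes 120 N, or if a joint passes its speed limit or range.

ROBOT

A 6-joint arm with a two-finger parallel gripper is mounted at the origin on a cart in front of the work surface, level with it; the furniture and walls round the work are solid. World frame = base frame: x ahead of the robot, y to its left, z up, the work surface at z = 0. Lengths are in m, angles in rad, forces in N, time in s.
With the tool pointing down it reaches from about 0.35 to 0.975 m from the base axis. Payload 7.1 kg.
Tool frame: the origin (TCP) lies at the very end of the fingers, on their centre line; the grasp point (between the pads) lies 19 mm behind it; z points along the fingers, y is the line along which they close (so a half turn about z gives the same grasp; the last joint's range is limited). The gripper opens to 88 mm and grips with 3 to 60 N. Pads are 20 mm wide; open, the fingers measure 115 mm over their backs; the gripper's body (75 mm by 178 mm) begins 61 mm behind the grasp point.
Start: joints at [1.224, 0.423, 1.63, -0, 1.089, -0.019], TCP at [0.201, 0.592, 0.223] pointing down, gripper open.
Joint ranges: [-3, 3], [-0.9, 2.11], [0.09, 2.58], [-1.31, 4.45], [0.11, 2.69], [-2.54, 2.54]. Speed limits (rad/s): [2.39, 2.39, 3.01, 3.14, 3.14, 3.14].

INTERFACE

Orientations are given as a rotation vector (axis times angle).
In Python, from workcell import env, optics gives the robot as it stands. The module is installed in compiled form; this text tells all that it offers.
- The arm moves only by the tool send_rows, never from a script. Its argument "steps" is a list of rows, each a list of 7 numbers: the turn, a rotation vector about the world's x, y, z in units of pi/2 rad (1.0 is pi/2 rad), then the shift along the world's x, y, z in units of 0.3 m (1.0 is 0.3 m), then the opening, from 0 (shut) to 1 (fully open). A call has 1 to 12 rows; each row shifts and turns the commanded pose from where the row before left it; what a row does not reach is not made up. A row lasts 1/8 s, in which the tool goes at most 62.5 mm and 10.7 degrees, less where a joint would pass 70% of its speed; a pose out of reach is approached as far as the arm can. A call with a number of a shift or a turn outside -1 to 1 is refused whole. A call with a gripper value outside its range is refused whole. The fingers move at their own pace and stop on an object; "newtons" is the grip in N (left out, the last holds). Time passes only in rows, so rows that do not move let the fingers close. It gives the time, the measured TCP pose, the force, the opening and the grip force at its end, in the units of the state.
- env.get_state(): the state, without advancing time (a new reading comes with each control period).
- optics.grab_frame(name): name is "scene" or "top" or "wrist"; returns the picture (384x512x3 uint8, red, green, blue); there is no depth.
- optics.camera_model(name): a dict with "camera_matrix" (3x3 intrinsics, pixels), "R" (3x3) and "t" (3): a world point X has camera coordinates R X + t. Camera axes: x right, y down, z forward; pixel columns grow to the right and rows downward; lengths in m; the calibration is good to about 2 mm. A picture is of the moment at which its call begins: read the wrist's pose just before it. camera_model takes no time and is no camera call; for the wrist camera it gives the pose at the moment of the call.
- env.job_done(): hands the job in; it is judged then, once.
The state is a dict: "clock": time; "q": joint angles; "qvel": joint speeds; "joint_torque": joint torques, N m; "ee_pos": TCP position; "ee_rot": TCP orientation; "wrist_force": force on the tool from outside, world axes, zero at the start; "wrist_torque": the same for the moment, N m; "finger_gap": opening from 0.0 (shut) to 1.0 (fully open); "grasp_force": force on a finger pad.
Only numpy, scipy, OpenCV 4.12 (cv2) and the standard library are available. Lean on these libraries where they do the work, as an engineer would, in place of code of your own. Each camera call takes 0.05 s, during which the arm holds its last target. There are 200 camera calls.

## Working session

There is one attempt and no reset: what is moved stays moved. The work goes in short steps, Python scripts to look and compute and a tool call to move; the robot and the scene stay as the last step left them, time stands still between calls to the robot, and variables do not carry over. Pictures are saved under pics/ and viewed, at most 10 in all, crops included, and the job is handed in when it is done.

Besides the shell and the picture viewer there is one more tool, called after ">>>" in YAML: its name, and indented under it one key for each argument. send_rows: Moves the arm, as the interface text tells. Its arguments: {"type":"object","properties":{"steps":{"type":"array"},"newtons":{"type":"number"}},"required":["steps"]}

```bash
mkdir -p pics; python3 - <<'E'
from workcell import env, optics
import cv2, numpy as np
for n in ("scene","top"):
    im=optics.grab_frame(n); cv2.imwrite(f"pics/{n}0.png",im[:,:,::-1])
    c=optics.camera_model(n); print(n,np.round(c["camera_matrix"],1).tolist(),np.round(c["R"],3).tolist(),np.round(c["t"],3).tolist())
print(env.get_state())
E
```

```text
scene [[472.3, 0.0, 250.7], [0.0, 472.3, 192.1], [0.0, 0.0, 1.0]] [[0.111, -0.994, 0.012], [-0.797, -0.096, -0.596], [0.593, 0.057, -0.803]] [-0.033, 0.512, 0.986]
top [[492.4, 0.0, 257.7], [0.0, 492.4, 186.2], [0.0, 0.0, 1.0]] [[0.025, -1.0, 0.002], [-0.981, -0.025, -0.193], [0.193, 0.003, -0.981]] [0.021, 0.571, 1.129]
{'clock': 0.1, 'q': array([ 1.22398098e+00,  4.23772135e-01,  1.63059947e+00,  2.17133559e-05,
        1.08860469e+00, -1.89940724e-02]), 'qvel': array([-0.00054383, -0.002358  , -0.00235755,  0.00319131,  0.00050122,
        0.00028586]), 'joint_torque': array([ 5.43053793e-04, -5.45621681e+01, -2.74322069e+01,  6.46375492e-02,
        1.88738859e-02, -3.15442367e-05]), 'ee_pos': array([0.20103467, 0.59125731, 0.22198016]), 'ee_rot': array([-5.12609104e-01, -3.09921470e+00,  2.13148720e-03]), 'wrist_force': array([ 0.70023513, -0.03391101,  0.33473632]), 'wrist_torque': array([ 0.01005427,  0.04651774, -0.00258305]), 'grasp_force': 0.0, 'finger_gap': 0.9984000053708846}
```

View pics/scene0.png

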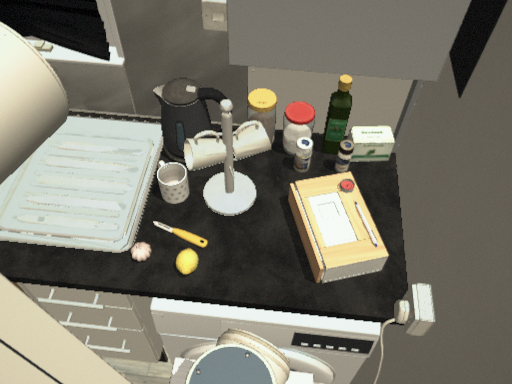

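View pics/top0.png

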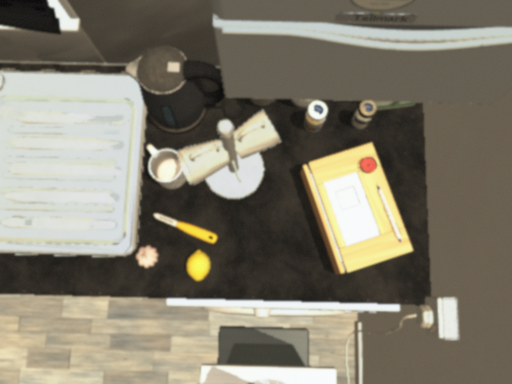

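The unit stands at the right with its front facing image-left (world +y). In the top picture the oak top spans roughly (303,168)–(412,250), the white panel is centred near (352,210), and a faint square shows near (347,197).

```bash
cat > h.py <<'E'
import numpy as np, cv2
from workcell import env, optics
def ray(c,uv,z):
    R,t,K=c["R"],c["t"],c["camera_matrix"]
    o=-R.T@t; d=R.T@np.linalg.solve(K,np.array([uv[0],uv[1],1.0]))
    return o+d*(z-o[2])/d[2]
def proj(c,X):
    p=c["camera_matrix"]@(c["R"]@np.asarray(X)+c["t"]); return p[:2]/p[2]
E
python3 - <<'E'
from h import *
for n,(x0,y0,x1,y1) in dict(top=(290,130,425,285),scene=(275,160,395,290)).items():
    ims=np.mean([optics.grab_frame(n).astype(float) for _ in range(4)],0); c=optics.camera_model(n)
    im=np.clip(ims,0,255).astype(np.uint8)
    hsv=cv2.cvtColor(im,cv2.COLOR_RGB2HSV)
    m=((hsv[...,1]<50)&(hsv[...,2]>170)).astype(np.uint8); b=np.zeros_like(m); b[y0:y1,x0:x1]=1
    m*=b
    o=((hsv[...,1]>=50)&(hsv[...,2]>130)&(hsv[...,0]>8)&(hsv[...,0]<32)).astype(np.uint8)*b
    for nm,mm,z in (("white",m,.083),("oak",cv2.morphologyEx(o,cv2.MORPH_CLOSE,np.ones((5,5))),.086)):
        for cn in sorted(cv2.findContours(mm,0,2)[0],key=cv2.contourArea)[::-1][:2]:
            P=np.array([ray(c,p[0],z)[:2] for p in cn],np.float32)
            r=cv2.minAreaRect(P); print(n,nm,cv2.contourArea(cn),np.round(r[0],4),np.round(r[1],4),round(r[2],2))
    cr=ims[y0:y1,x0:x1].copy()
    g=cr.mean(2); w=m[y0:y1,x0:x1]>0; lo=np.percentile(g[w],3)
    print(lo,np.percentile(g[w],[10,50,90]))
    g2=np.clip((g-lo)/(256-lo),0,1)*255
    pic=np.hstack([cr.mean(2),g2]).astype(np.uint8)
    cv2.imwrite(f"pics/{n}1.png",cv2.resize(pic,(780 if n=="top" else 792,448),interpolation=cv2.INTER_CUBIC))
E
python3 - <<'E'
import cv2,numpy as np
a=cv2.imread("pics/top1.png");b=cv2.imread("pics/scene1.png")
a=a[:,390:];b=b[:,396:]
cv2.imwrite("pics/both1.png",np.hstack([a,b]))
E
```

```text
top white 2374.0 [ 0.5182 -0.1838] [0.1579 0.0865] 19.37
top white 132.0 [ 0.5072 -0.2726] [0.129 0.008] 20.83
top oak 8774.5 [ 0.5218 -0.1951] [0.2732 0.1794] 19.42
215.70333333333335 [231.41666667 249.25       250.08333333]
scene white 1583.0 [ 0.5198 -0.1833] [0.1561 0.085 ] 19.3
scene white 113.5 [ 0.5144 -0.272 ] [0.1229 0.0109] 20.95
scene oak 6020.0 [ 0.5182 -0.1891] [0.322  0.1918] 19.25
scene oak 0.0 [ 0.6969 -0.1091] [0.0028 0.    ] 96.95
174.07083333333335 [219.45833333 247.25       247.91666667]
```

View pics/both1.png

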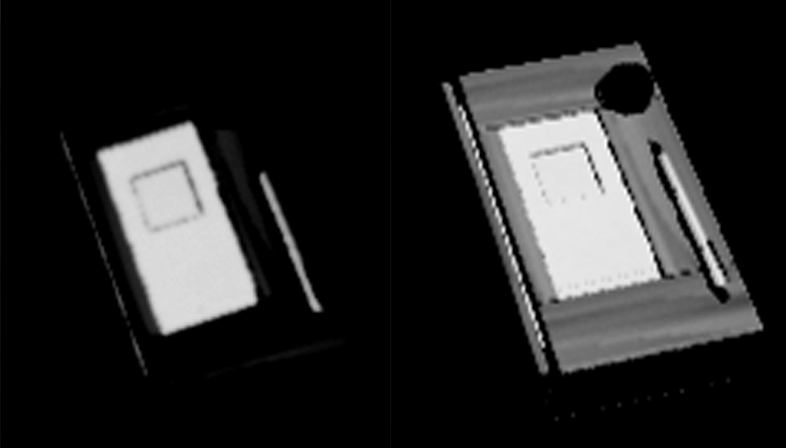

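The right view and the left view both show the button's faint outline. In the top crop its corners are (131,179), (184,160), (203,213) and (152,231), which puts its centre at about top pixel (347.7,197.5).

```bash
python3 - <<'E'
from h import *
c=optics.camera_model("top"); s=optics.camera_model("scene")
a=np.radians(19.35); ux=np.array([np.sin(a),-np.cos(a)]); uy=np.array([np.cos(a),np.sin(a)])
mid=np.array([.519,-.1836]); O=mid+.03*ux
b=ray(c,(347.7,197.5),.081)[:2]
# scene crop outline corners approx (right half of both1, scale 3.3/3.446)
P=np.array([[530,156],[585,144],[604,192]])-[390,0]
bs=ray(s,(275+((P[0]+P[2])/2)[0]/3.3,160+((P[0]+P[2])/2)[1]/3.446),.081)[:2]
for p in (b,bs): print("button",p,"unit y",(p-mid)@uy,"x err",(p-mid)@ux)
print("button on line", mid+uy*((b-mid)@uy), "O",O,"ux",ux,"uy",uy)
for d in (0.055,.095): print("edge",d,O-ux*(.091+d))
print("foot",ray(c,(235,174),.01),ray(s,(230,194),.01)," pole top",ray(c,(226,128),.36))
print("mug R end",ray(c,(279,135),.2),ray(c,(180,172),.2))
for n,p in dict(lemon=(198,265),peeler=(185,228),mug=(168,170)).items(): print(n,ray(c,p,.03))
E
```

```text
button [ 0.54329386 -0.17622277] unit y 0.025365908510225358 x err 0.0010889702227094937
button [ 0.54285422 -0.17654065] unit y 0.024845775142236844 x err 0.0012432264567718131
button on line [ 0.54293304 -0.17519531] O [ 0.52894014 -0.21190536] ux [ 0.33133789 -0.94351216] uy [0.94351216 0.33133789]
edge 0.055 [ 0.4805648  -0.07415259]
edge 0.095 [ 0.46731129 -0.0364121 ]
foot [0.60857936 0.09314149 0.01      ] [0.61648991 0.09497755 0.01      ]  pole top [0.61628503 0.09466364 0.36      ]
mug R end [ 0.6547956  -0.00810789  0.2       ] [0.56791975 0.20004166 0.2       ]
lemon [0.38004797 0.17267376 0.03      ]
peeler [0.46751234 0.20835001 0.03      ]
mug [0.61004181 0.25805327 0.03      ]
```

>>> send_rows:
  steps:
    - [0, 0, -0.048, 0.125, -0.15, 0.02, 0]
    - [0, 0, -0.048, 0.125, -0.15, 0.02, 0]
    - [0, 0, -0.048, 0.125, -0.15, 0.02, 0]
    - [0, 0, -0.048, 0.125, -0.15, 0.02, 0]
    - [0, 0, -0.048, 0.025, -0.175, 0, 0]
    - [0, 0, -0.048, 0.025, -0.175, 0, 0]
    - [0, 0, -0.048, 0.025, -0.175, 0, 0]
    - [0, 0, -0.048, 0.025, -0.175, 0, 0]
    - [0, 0, -0.048, 0.02, -0.16, 0, 0]
    - [0, 0, -0.048, 0.02, -0.16, 0, 0]
    - [0, 0, -0.048, 0.02, -0.16, 0, 0]
    - [0, 0, -0.048, 0.02, -0.16, 0, 0]
  newtons: 5

```text
clock: 2.0
ee_pos: [0.4054, 0.0082, 0.2471]
ee_rot: [1.818, 2.561, 0.001]
wrist_force: [1.3, -0.6, 0.4]
finger_gap: 0.004
grasp_force: 0.0
```

>>> send_rows:
  steps:
    - [0, 0, 0, 0.092, -0.1225, 0, 0]
    - [0, 0, 0, 0.092, -0.1225, 0, 0]
    - [0, 0, 0, 0.092, -0.1225, 0, 0]
    - [0, 0, 0, 0.092, -0.1225, 0, 0]
    - [0, 0, 0, 0.092, -0.1225, 0, 0]
    - [0, 0, 0, 0, 0, -0.12, 0]
    - [0, 0, 0, 0, 0, -0.12, 0]
    - [0, 0, 0, 0, 0, -0.12, 0]
    - [0, 0, 0, 0, 0, -0.1, 0]
    - [0, 0, 0, 0, 0, 0, 0]
    - [0, 0, 0, 0, 0, 0, 0]

```text
clock: 3.38
ee_pos: [0.5439, -0.1743, 0.1097]
ee_rot: [1.815, 2.563, 0.001]
wrist_force: [0.5, 0.2, 0.3]
finger_gap: 0.005
grasp_force: 0.0
```

```bash
python3 - <<'E'
from h import *
im=optics.grab_frame("scene"); cv2.imwrite("pics/s2.png",cv2.resize(im[150:310,230:410,::-1],None,fx=3,fy=3))
E
```

```text
(no output)
```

View pics/s2.png

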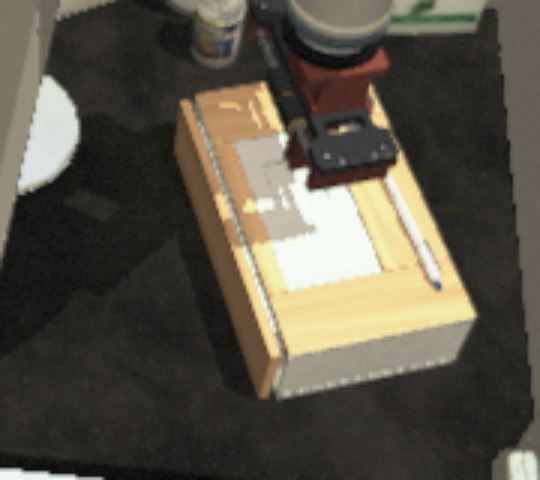

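The gripper hangs over the panel's far half, clear of the pen at crop (415,230). I'll descend gently from here.

>>> send_rows:
  steps:
    - [0, 0, 0, 0, -0.003, -0.02, 0]
    - [0, 0, 0, 0, 0, -0.02, 0]
    - [0, 0, 0, 0, 0, -0.02, 0]
    - [0, 0, 0, 0, 0, -0.015, 0]
    - [0, 0, 0, 0, 0, -0.01, 0]
    - [0, 0, 0, 0, 0, -0.005, 0]
    - [0, 0, 0, 0, 0, -0.005, 0]
    - [0, 0, 0, 0, 0, 0, 0]

```text
clock: 4.42
ee_pos: [0.5432, -0.1749, 0.0803]
ee_rot: [1.816, 2.564, 0.0]
wrist_force: [-0.1, 0.6, 1.1]
finger_gap: 0.003
grasp_force: 0.6
```

>>> send_rows:
  steps:
    - [0, 0, 0, 0, 0, -0.005, 0]
    - [0, 0, 0, 0, 0, -0.005, 0]
    - [0, 0, 0, 0, 0, -0.004, 0]
    - [0, 0, 0, 0, 0, -0.004, 0]
    - [0, 0, 0, 0, 0, 0, 0]
    - [0, 0, 0, 0, 0, 0, 0]

```text
clock: 5.18
ee_pos: [0.5432, -0.175, 0.0748]
ee_rot: [1.816, 2.564, -0.0]
wrist_force: [-0.7, 0.0, 3.7]
finger_gap: 0.005
grasp_force: 1.8
```

```bash
python3 - <<'E'
from h import *
im=optics.grab_frame("scene"); cv2.imwrite("pics/s3.png",cv2.resize(im[150:310,230:410,::-1],None,fx=3,fy=3))
E
```

```text
(no output)
```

View pics/s3.png

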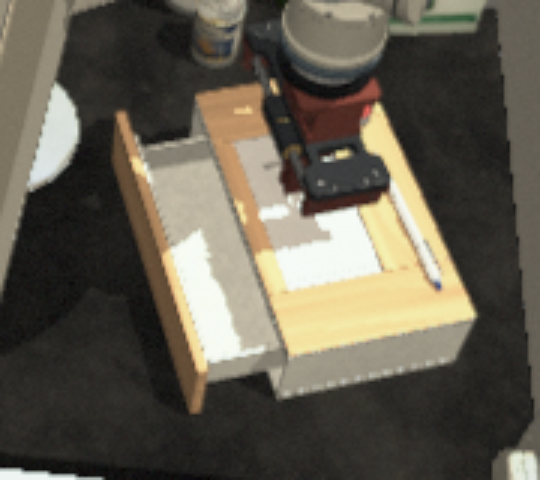

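The drawer has sprung out; its front now runs from crop (122,115) to (197,400). Next I lift off and move over the gap.

>>> send_rows:
  steps:
    - [0, 0, 0, 0, 0, 0.05, 0]
    - [0, 0, 0, 0, 0, 0.1, 0]
    - [0, 0, 0, 0, 0, 0.1, 0]
    - [0, 0, 0, -0.076, 0.0793, 0, 0]
    - [0, 0, 0, -0.076, 0.0793, 0, 0]
    - [0, 0, 0, -0.076, 0.0793, 0, 0]
    - [0, 0, 0, 0, 0, -0.03, 0]
    - [0, 0, 0, 0, 0, 0, 0]

```text
clock: 6.22
ee_pos: [0.4753, -0.1038, 0.1408]
ee_rot: [1.815, 2.564, 0.0]
wrist_force: [-0.3, -0.3, 0.0]
finger_gap: 0.005
grasp_force: 0.0
```

```bash
python3 - <<'E'
from h import *
im=optics.grab_frame("top"); cv2.imwrite("pics/t4.png",cv2.resize(im[120:300,240:430,::-1],None,fx=3,fy=3))
O=np.array([.52894,-.211905]);ux=np.array([.33134,-.94351]);uy=np.array([.94351,.33134])
p=env.get_state()["ee_pos"];print(p,(p[:2]-O)@ux,(p[:2]-O)@uy)
c=optics.camera_model("top")
for d in(.05,.055,.06,.065): print(d,[((proj(c,np.r_[O-ux*(.091+d)+uy*y,.08])-[240,120])*3).round() for y in(-.13,.1)])
E
```

```text
[ 0.47565086 -0.10405568  0.14093625] -0.11941373232804693 -0.014544039423307679
0.05 [array([254., 470.]), array([156., 187.])]
0.055 [array([247., 472.]), array([150., 189.])]
0.06 [array([241., 474.]), array([144., 191.])]
0.065 [array([235., 476.]), array([138., 193.])]
```

View pics/t4.png

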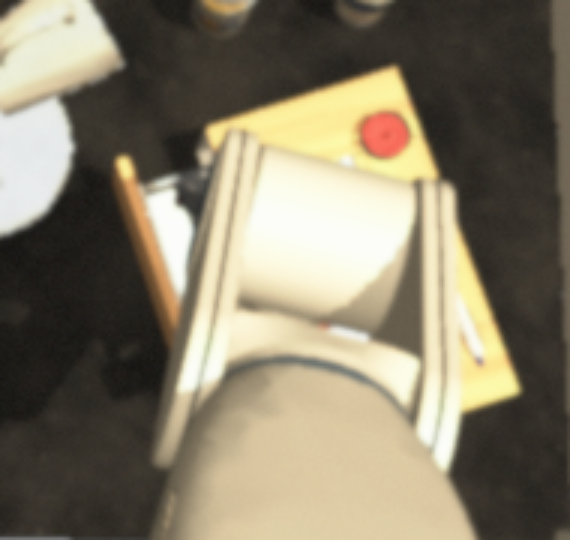

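The arm now covers most of the unit. The visible inner edge of the drawer front, near crop (150,195), agrees with a drawer about 55 mm out, so the finger sits centred in the gap. I'll lower it.

>>> send_rows:
  steps:
    - [0, 0, 0, 0, 0, -0.07, 0]
    - [0, 0, 0, 0, 0, -0.08, 0]
    - [0, 0, 0, 0, 0, -0.08, 0]
    - [0, 0, 0, 0, 0, -0.057, 0]
    - [0, 0, 0, 0, 0, 0, 0]

```text
clock: 6.9
ee_pos: [0.4747, -0.104, 0.0537]
ee_rot: [-1.816, -2.561, 0.001]
wrist_force: [0.5, 0.3, 0.2]
finger_gap: 0.003
grasp_force: 0.0
```

>>> send_rows:
  steps:
    - [0, 0, 0, -0.0048, 0.0135, 0, 0]
    - [0, 0, 0, -0.0048, 0.0135, 0, 0]
    - [0, 0, 0, -0.0048, 0.0135, 0, 0]
    - [0, 0, 0, -0.0048, 0.0135, 0, 0]
    - [0, 0, 0, -0.0048, 0.0135, 0, 0]
    - [0, 0, 0, -0.0048, 0.0135, 0, 0]
    - [0, 0, 0, -0.0048, 0.0135, 0, 0]
    - [0, 0, 0, -0.0048, 0.0135, 0, 0]
    - [0, 0, 0, -0.0048, 0.0135, 0, 0]
    - [0, 0, 0, -0.0048, 0.0135, 0, 0]
    - [0, 0, 0, -0.0048, 0.0135, 0, 0]
    - [0, 0, 0, -0.0048, 0.0135, 0, 0]

```text
clock: 8.4
ee_pos: [0.4574, -0.0547, 0.0547]
ee_rot: [1.816, 2.564, 0.0]
wrist_force: [1.1, -0.8, -0.0]
finger_gap: 0.008
grasp_force: 0.5
```

Dragging at about 1 N. I'll continue in small steps towards the stop.

>>> send_rows:
  steps:
    - [0, 0, 0, -0.0022, 0.0063, 0, 0]
    - [0, 0, 0, -0.0022, 0.0063, 0, 0]
    - [0, 0, 0, 0, 0, 0, 0]

```text
clock: 8.78
ee_pos: [0.4567, -0.0527, 0.0547]
ee_rot: [1.813, 2.563, -0.002]
wrist_force: [1.8, -14.3, -3.4]
finger_gap: 0.008
grasp_force: 6.8
```

Force rose to 14 N at unit x ≈ -174 mm, so this is the stop. Back off and lift out.

>>> send_rows:
  steps:
    - [0, 0, 0, 0.005, -0.0142, 0, 0]
    - [0, 0, 0, 0.0088, -0.0252, 0, 0]
    - [0, 0, 0, 0.0088, -0.0252, 0, 0]
    - [0, 0, 0, 0, 0, 0.08, 0]
    - [0, 0, 0, 0, 0, 0.12, 0]
    - [0, 0, 0, 0, 0, 0.16, 0]
    - [0, 0, 0, -0.12, 0, 0.12, 0]
    - [0, 0, 0, -0.12, 0, 0.05, 0]
    - [0, 0, 0, 0, 0, 0, 0]
    - [0, 0, 0, 0, 0, 0, 0]

```text
clock: 10.02
ee_pos: [0.3917, -0.0708, 0.2138]
ee_rot: [1.816, 2.563, 0.001]
wrist_force: [0.0, 0.5, -0.7]
finger_gap: 0.003
grasp_force: 0.0
```

```bash
python3 - <<'E'
from h import *
im=optics.grab_frame("scene"); cv2.imwrite("pics/s5.png",cv2.resize(im[130:310,210:410,::-1],None,fx=3,fy=3))
O=np.array([.52894,-.211905]);ux=np.array([.33134,-.94351]);uy=np.array([.94351,.33134])
c=optics.camera_model("scene")
for d in(.085,.09,.095): print(d,[((proj(c,np.r_[O-ux*(.105+d)+uy*y,.08])-[210,130])*3).round() for y in(-.133,.133)])
E
```

```text
0.085 [array([225., 440.]), array([147., 177.])]
0.09 [array([219., 441.]), array([141., 178.])]
0.095 [array([213., 443.]), array([136., 179.])]
```

View pics/s5.png

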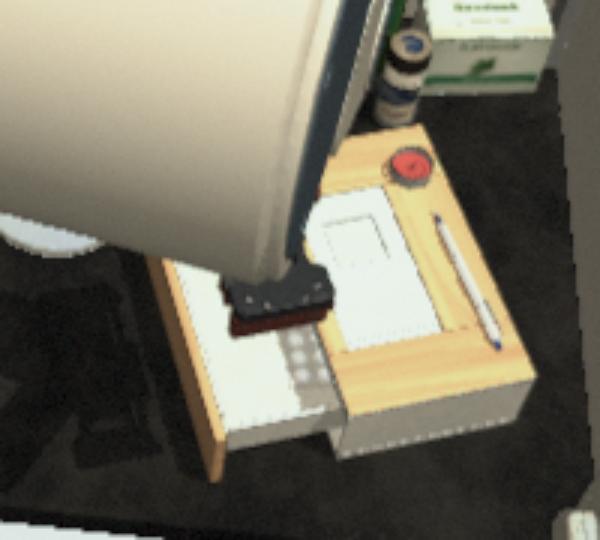

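The drawer front's near outer corner sits at crop (212,443), which matches 95 mm out. The strip lies in the tray at (303,360), the button outline at (357,240) is up, and the pen and tea light are where they were. I'll hand the job in.

```bash
python3 -c "
from workcell import env
print(env.job_done())"
```

```text
the job is handed in; nothing more can be done
None
```

The drawer is open to its stop (about 95 mm out) and the job is handed in at about 10 s; the release is up, the strip is in the tray, the pen and tea light haven't moved, and the arm is clear, though no verdict came back.

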